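Lock the sieve stage onto the leaning soil sifter

ROBOT

A 6-joint arm with a two-finger parallel gripper is mounted at the origin on the work surface. World frame = base frame: x ahead of the robot, y to its left, z up, the work surface at z = 0. Lengths are in mm, angles in rad, forces in N, time in s.
With the tool pointing down it reaches from about 400 to 825 mm from the base axis. Payload 7 kg.
Tool frame: the origin (TCP) lies at the very end of the fingers, on their centre line; the grasp point (between the pads) lies 19 mm behind it; z points along the fingers, y is the direction in which the jaws open and shut (so a half turn about z gives the same grasp; the last joint's range is limited). The gripper opens to 88 mm and grips with 3 to 60 N. Pads are 19 mm wide; open, the fingers measure 130 mm over their backs; the gripper's body (78 mm by 193 mm) begins 47 mm behind the grasp point.
Start: joints at [1.561, 0.359, 0.012, 0, -1.224, -0.288], TCP at [198.066, 645.264, 226.561] pointing down, gripper open.
Joint ranges: [-3.07, 3.07], [-1.43, 2.12], [-1.02, 1.25], [-3.03, 1.67], [-3.05, -0], [-3.03, 3.03]. Speed limits (rad/s): [2.39, 2.39, 3.01, 3.14, 3.14, 3.14].

INTERFACE

Orientations are given as a unit quaternion [x, y, z, w].
In Python, from plant import bot gives the robot as it stands. Calls block until the motion is done:
- bot.move_ptp(position, orientation): joint-space move of the TCP to a pose.
- bot.line_to(position, velocity=150, ori=None): straight line of the TCP; ori=None keeps the orientation; velocity is the mean speed in mm/s.
- bot.move_joints(angles): joint-space move.
- bot.move_gripper(opening, force=None): finger opening in mm; force is the grip in N (None keeps the last); returns when the fingers have stopped.
- bot.pause(seconds).
- bot.solve_ik(position, orientation): joint angles nearest the present ones, or None.
- bot.read_state(): the state.
- bot.camera(name): name is "scene" or "top" or "wrist"; returns the picture (420x560x3 uint8, red, green, blue); there is no depth.
- bot.get_calibration(name): a dict with "fx", "fy", "cx", "cy" (pixels), "view" (4x4, takes a point from world to camera coordinates); the wrist camera has in their place "T_tool_cam" (4x4, takes a point from camera to tool coordinates, whose origin is the TCP and whose axes are the flange's). Camera axes: x right, y up, looking along -z (the intrinsics and any distortion apply to the point x, -y, -z); pixel columns grow to the right and rows downward; lengths in mm; the calibration is good to about 2 mm. A picture is of the moment at which its call begins: read the wrist's pose just before it. get_calibration takes no time and is no camera call.
A pose or a line that the arm cannot do raises bot.Unreachable and nothing moves.
- bot.close_job(): hands the job in, once; it reports no verdict.
The state is a dict: "t": time; "joint_pos": joint angles; "qvel": joint speeds; "tau": joint torques, N m; "tcp_pos": TCP position; "eef_rot": TCP orientation; "contact_force": force on the tool from outside, world axes, zero at the start; "moment": the same for the moment, N m; "width": finger opening in mm.
Only numpy, scipy, OpenCV 4.12 (cv2) and the standard library are available. Lean on these libraries where they do the work, as an engineer would, in place of code of your own. Each camera call takes 0.05 s, during which the arm holds its last target.

TASK

Fit the orange-banded sieve section onto the leaning stage of the green soil sifter and lock its push-and-twist bayonet: nose into the mouth, turn it until the lugs find their entry notches, press it down against the spring, twist it clockwise (seen from above the mouth) to the end stop, and let it spring back up into its locking pockets so that it stays by itself, square to the mouth. Let go of it and leave everything else on the bench where it stands.

Things in the scene. Friction and masses are not known exactly. Their poses are not given: they have to be found in the camera images.
- orange_section_mid (a point): Orange-banded sieve section, upright: round body (orange, top too) 56 mm across, from 22 to 77 mm above its underside; below it a grey spigot 40 mm across whose lowest 6 mm taper to 28 mm. 0.1 to 0.21 kg. Gripped anywhere round the body; nothing sticks out of it. This point: on the axis, half-way up (38.5 mm above the underside); z = axis, up; its two lugs lie on its +x and -x sides.
- orange_lugs (a point): On the orange section's axis, 10.5 mm above its underside, at mid-height of its two opposite yellow lugs. Each lug is 8 mm wide and 5 mm tall and sticks out of the spigot to 26 mm from the axis. Yellow stripes on the body's side and top rim stand right above the lugs. Same axes as the half-way point.
- green_section_mid (a point): A spare section of the same shape and size with a green band and top, stood upright: half-way up its axis (38.5 mm above its underside). It stays where it is.
- sifter: Green sifter, screwed to the bench; origin under its middle, front to its -x. Foot 120 mm wide, from 90 mm before to 110 mm behind the origin; drive box at the rear, 91 mm tall. A fixed round stage, 65 mm across, leans 28 degrees from vertical to the front and ends in a bayonet mouth 135 mm up.
- socket (a point): Centre of the bayonet mouth, in the plane of its flat rim. z = the stage's axis, out of the mouth, 28 degrees from vertical; x lies in the upright plane of the lean, to the sifter's rear and upwards. The hole is 43.4 mm across. When the body's shoulder meets the rim, the section is bottomed: its underside is 22 mm below the rim.
- lip (a point): On the axis, at the underside of the 7 mm lip round the hole. Two opposite entry notches 44 deg wide (yellow dots on the rim; a lug spans 20 deg) are centred up to 20 deg either way from socket +x and -x; the ring's angle is not measured: find it by eye or feel. Off them, lugs land on the lip with the section's underside 8 mm below the rim. Bottomed, lugs clear the lip by 2 mm and turn under it.
- spring_top (a point): Centre of the red plunger's face at rest, 10 mm below the rim. It pushes the section's underside back with 2.5 N at first and 0.5 N more per mm: 8.5 N when bottomed, less the section's weight. A section let go in the notches unlocked floats up to here.
- lock_point (a point): Where the orange section's half-way point lies when locked: on the axis, 22.5 mm above the rim. Bottomed and turned clockwise (seen from above the mouth), lugs meet a stop about 60 deg past the notch centres; pockets in the lip's underside there (blue dots) let the spring lift it 6 mm, underside 16 mm below the rim. Short of the pockets it stays about 4 mm too low.
- clay_pot: Terracotta pot, 84 mm across, 85 mm tall; origin at its underside. Bystander.
- fibre_pot: Brown fibre pot, 72 mm across, 70 mm tall; origin at its underside. Bystander.
- mug: Blue mug, 80 mm across, 90 mm tall; origin at its underside. Bystander.
- feed_bottle: Green bottle, 64 mm across, 170 mm tall; origin at its underside. Bystander.
- tie_spool: Spool of green tie, 60 mm across, 38 mm tall; origin at its underside. Bystander.
- shovel: Hand shovel lying flat; origin under its middle, x along it. Bystander.
Mind the look-alikes: they are no part of the job. What is shaped like the part that bears orange_section_mid but purple is not meant.

How it is judged:
By the outcome, as a careful person would: the job done as asked, in the order asked, and still so for the second after the job is handed in, with the robot touching nothing.
It also fails if it takes over 48 s, if anything falls off the work surface, if the arm or the gripper's body presses on something with over 40 N, if the wrist force passes 120 N, or if a joint passes its speed limit or range.

## Working session

There is one attempt and no reset: what is moved stays moved. The work goes in short steps, each a Python script; the robot and the scene stay as the last script left them, time stands still between calls to the robot, and variables do not carry over. Pictures are saved under pics/ and viewed, and the job is handed in when it is done.

```bash
ls; mkdir -p pics
python3 - <<'E'
from plant import bot
import cv2,numpy as np
np.set_printoptions(precision=4,suppress=True)
for n in ["scene","top","wrist"]:
    print(n,bot.get_calibration(n))
s=bot.read_state();print(s)
for n in ["scene","top","wrist"]:
    cv2.imwrite(f"pics/{n}0.png",bot.camera(n)[:,:,::-1])
E
```

```text
pics
scene {'fx': 392.81663770726755, 'fy': 392.81663770726755, 'cx': 279.8406469954169, 'cy': 206.22843749081798, 'view': array([[   -0.6479,     0.7616,    -0.0124,   394.8621],
       [   -0.5659,    -0.4704,     0.6771,   229.0594],
       [    0.5099,     0.4457,     0.7357, -1449.8205],
       [    0.    ,     0.    ,     0.    ,     1.    ]])}
top {'fx': 492.09175261371587, 'fy': 492.09175261371587, 'cx': 275.42692181287805, 'cy': 206.96870546773164, 'view': array([[   -0.0201,    -0.9998,     0.0018,   -24.9002],
       [    0.998 ,    -0.02  ,     0.0602,  -578.4123],
       [   -0.0601,     0.003 ,     0.9982, -1436.0803],
       [    0.    ,     0.    ,     0.    ,     1.    ]])}
wrist {'fx': 302.18216257787196, 'fy': 302.18216257787196, 'cx': 276.1966025080246, 'cy': 211.07209346343427, 'T_tool_cam': array([[   0.0006,    0.9648,    0.2629,   70.9102],
       [   1.    ,   -0.0004,   -0.0007,    0.8857],
       [  -0.0006,    0.2629,   -0.9648, -158.5236],
       [   0.    ,    0.    ,    0.    ,    1.    ]])}
{'t': 0.0, 'joint_pos': array([ 1.5611,  0.3594,  0.0111, -0.0004, -1.2241, -0.2881]), 'qvel': array([ 0.0014, -0.0002,  0.0006,  0.0019,  0.0011,  0.0008]), 'tau': array([  0.0003, -58.2713,  29.3055,   6.9971,   0.007 ,  -0.0001]), 'tcp_pos': array([197.9143, 644.8413, 225.6266]), 'eef_rot': array([ 0.9889, -0.1484, -0.0001,  0.0008]), 'contact_force': array([ 0.4492, -0.7174, -0.237 ]), 'moment': array([0.0098, 0.0202, 0.014 ]), 'width': 87.52470728213727}
```

View pics/scene0.png

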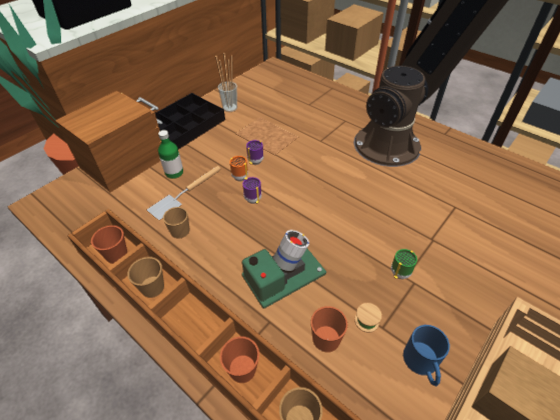

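View pics/top0.png

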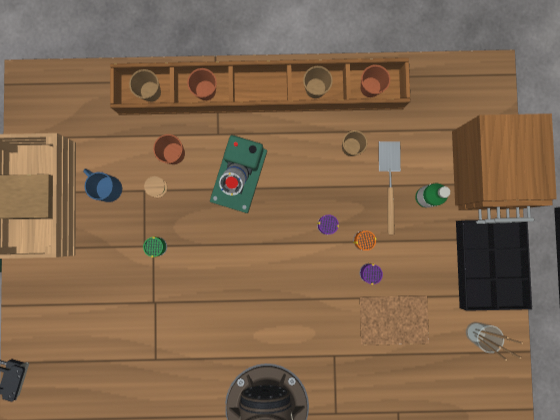

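View pics/wrist0.png

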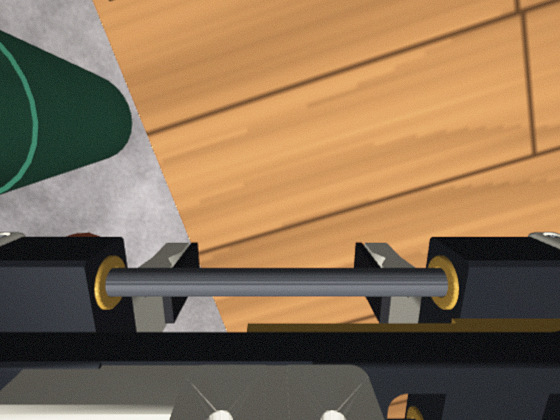

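Run:
```python
import cv2,numpy as np
t=cv2.imread("pics/top0.png");s=cv2.imread("pics/scene0.png")
def c(i,x,y,w,h,k): return cv2.resize(i[y:y+h,x:x+w],(400,300),interpolation=cv2.INTER_CUBIC)
a=np.hstack([c(t,300,195,100,75,4),c(t,195,130,80,90,4)])
a=np.hstack([c(t,300,195,100,75,4),c(t,190,130,108,81,4)])
b=np.hstack([c(s,200,130,100,75,4),c(s,235,220,108,81,4)])
cv2.imwrite("pics/crops0.png",np.vstack([a,b]))
```

```text
(no output)
```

View pics/crops0.png

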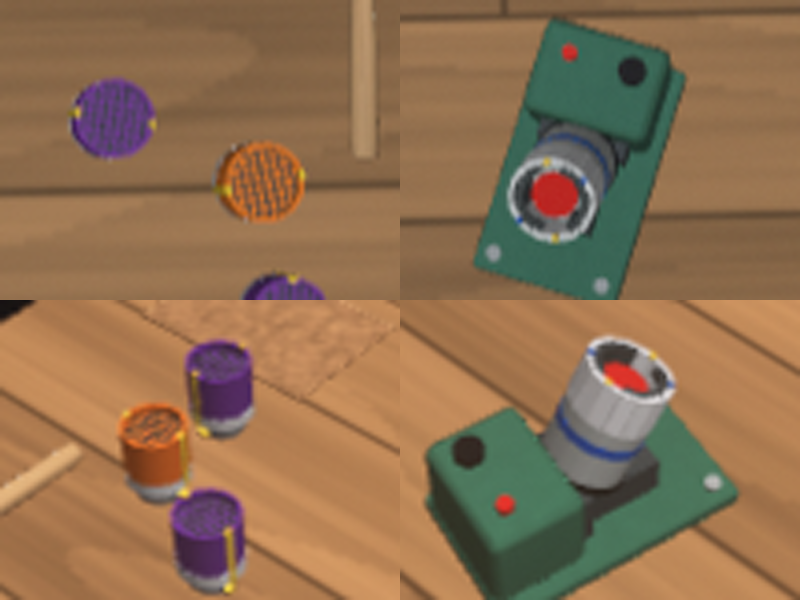

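```bash
cat > h.py <<'E'
import numpy as np,cv2
from scipy.spatial.transform import Rotation as R
np.set_printoptions(precision=3,suppress=True)
def cam(bot,name,state=None):
    c=bot.get_calibration(name)
    K=(c['fx'],c['fy'],c['cx'],c['cy'])
    if name=='wrist':
        T=np.eye(4);T[:3,:3]=R.from_quat(state['eef_rot']).as_matrix();T[:3,3]=state['tcp_pos']
        W=T@c['T_tool_cam']
    else: W=np.linalg.inv(c['view'])
    return K,W
def ray(C,u,v):
    (fx,fy,cx,cy),W=C
    d=W[:3,:3]@np.array([(u-cx)/fx,-(v-cy)/fy,-1.]); return W[:3,3],d/np.linalg.norm(d)
def onz(C,u,v,z):
    o,d=ray(C,u,v); return o+d*(z-o[2])/d[2]
def proj(C,p):
    (fx,fy,cx,cy),W=C
    q=np.linalg.inv(W)@np.r_[p,1]; return np.array([cx+fx*q[0]/-q[2],cy-fy*q[1]/-q[2]])
def tri(rays):
    A=np.zeros((3,3));b=np.zeros(3)
    for o,d in rays:
        P=np.eye(3)-np.outer(d,d);A+=P;b+=P@o
    p=np.linalg.solve(A,b); return p,[np.linalg.norm((np.eye(3)-np.outer(d,d))@(p-o)) for o,d in rays]
def hsv(im): return cv2.cvtColor(im,cv2.COLOR_RGB2HSV)
def blobs(m,amin=8):
    n,l,s,c=cv2.connectedComponentsWithStats(m.astype(np.uint8))
    return [(c[i],s[i]) for i in range(1,n) if s[i,4]>=amin]
E
python3 - <<'E'
from h import *
from plant import bot
T=cam(bot,'top');S=cam(bot,'scene')
def tt(a,b): return tri([ray(T,*a),ray(S,*b)])
print('orange',tt((365.3,240),(238.4,162)), onz(T,365.3,240,77))
print('purpA',onz(T,328,224.5,77),'purpB',onz(T,371.5,273,77))
print('rim',tt((231.3,183.5),(235+230/3.704,220+70/3.704)),onz(T,231.3,183.5,135))
# sifter box: red button, black knob, foot bolts
print('bolts',onz(T,190+92/3.704,130+254/3.704,12),onz(T,190+201/3.704,130+286/3.704,12))
print('btn',onz(T,190+169/3.704,130+53/3.704,91),onz(T,190+231/3.704,130+71/3.704,91))
E
```

```text
orange (array([ 476.07 , -289.338,   71.897]), [np.float64(0.5216583602760978), np.float64(0.5216583602760343)]) [ 475.774 -288.006   77.   ]
purpA [ 521.598 -183.904   77.   ] purpB [ 382.913 -302.557   77.   ]
rim (array([637.547,  83.12 , 130.457]), [np.float64(0.08198888413971302), np.float64(0.08198888413970067)]) [637.096  82.663 135.   ]
bolts [606.666 142.74   12.   ] [579.244  55.867  12.   ]
btn [752.931  72.596  91.   ] [738.146  25.557  91.   ]
```

```bash
cat >> h.py <<'E'
YAW=np.radians(-17.5); M0=np.array([637.3,82.9,132.5])
def socketR(yaw=YAW,lean=np.radians(28)):
    return (R.from_euler('z',yaw)*R.from_euler('y',-lean)).as_matrix()
def toolq(Rs,phi):
    # tool z = -socket z; tool y at angle phi(deg) ccw about socket z from socket x
    p=np.radians(phi); y=Rs@np.array([np.cos(p),np.sin(p),0]); z=-Rs[:,2]; x=np.cross(y,z)
    return R.from_matrix(np.c_[x,y,z]).as_quat()
E
python3 - <<'E'
from h import *
from plant import bot
Rs=socketR();print(Rs)
s=bot.read_state()
print('start jaw dir',R.from_quat(s['eef_rot']).as_matrix()[:,1])
for off in (8,60,130):
  print(off)
  for phi in range(-180,180,20):
    j=bot.solve_ik(M0+Rs[:,2]*off,toolq(Rs,phi)); print(phi,j)
print('orange')
for phi in range(-180,180,20):
    j=bot.solve_ik(np.array([476,-288.6,30]),toolq(np.eye(3),phi)); print(phi,j)
E
```

```text
[[ 0.842  0.301 -0.448]
 [-0.266  0.954  0.141]
 [ 0.469  0.     0.883]]
start jaw dir [-0.294 -0.956  0.001]
8
-180 [ 0.433  0.164 -0.9    1.196 -0.347 -1.851]
-160 [ 0.433  0.164 -0.9    1.196 -0.347 -1.502]
-140 [ 0.433  0.164 -0.9    1.196 -0.347 -1.153]
-120 [ 0.433  0.164 -0.9    1.196 -0.347 -0.804]
-100 [ 0.433  0.164 -0.9    1.196 -0.347 -0.455]
-80 [ 0.433  0.164 -0.9    1.196 -0.347 -0.106]
-60 [ 0.433  0.164 -0.9    1.196 -0.347  0.243]
-40 [ 0.433  0.164 -0.9    1.196 -0.347  0.592]
-20 [ 0.433  0.164 -0.9    1.196 -0.347  0.941]
0 [ 0.433  0.164 -0.9    1.196 -0.347  1.29 ]
20 [ 0.433  0.164 -0.9    1.196 -0.347  1.639]
40 [ 0.433  0.164 -0.9    1.196 -0.347  1.988]
60 [ 0.433  0.164 -0.9    1.196 -0.347  2.337]
80 [ 0.433  0.164 -0.9    1.196 -0.347  2.686]
100 None
120 [ 0.433  0.164 -0.9    1.196 -0.347 -2.899]
140 [ 0.433  0.164 -0.9    1.196 -0.347 -2.55 ]
160 [ 0.433  0.164 -0.9    1.196 -0.347 -2.201]
60
-180 [ 0.582  0.082 -0.838  0.883 -0.491 -1.647]
-160 [ 0.582  0.082 -0.838  0.883 -0.491 -1.298]
-140 [ 0.582  0.082 -0.838  0.883 -0.491 -0.949]
-120 [ 0.582  
[... 1699 characters left out ...]
.374 -0.485  0.    -0.712  1.24 ]
-100 [-0.193  0.374 -0.485  0.    -0.712  1.59 ]
-80 [-0.193  0.374 -0.485  0.    -0.712  1.939]
-60 [-0.193  0.374 -0.485  0.    -0.712  2.288]
-40 [-0.193  0.374 -0.485  0.    -0.712  2.637]
-20 [-0.193  0.374 -0.485  0.    -0.712  2.986]
0 [-0.193  0.374 -0.485  0.    -0.712 -2.948]
20 [-0.193  0.374 -0.485 -0.    -0.712 -2.599]
40 [-0.193  0.374 -0.485 -0.    -0.712 -2.25 ]
60 [-0.193  0.374 -0.485  0.    -0.712 -1.901]
80 [-0.193  0.374 -0.485  0.    -0.712 -1.552]
100 [-0.193  0.374 -0.485  0.    -0.712 -1.203]
120 [-0.193  0.374 -0.485  0.    -0.712 -0.854]
140 [-0.193  0.374 -0.485  0.    -0.712 -0.505]
160 [-0.193  0.374 -0.485  0.    -0.712 -0.156]
```

Run:
```python
from h import *
from plant import bot
import pickle
Rs=socketR()
out=[]
for i,(off,lat) in enumerate([(80,0),(60,-45)]):
    p=M0+Rs[:,2]*off+Rs[:,1]*lat
    if i==0: bot.move_ptp(p,toolq(Rs,-90))
    else: bot.line_to(p,velocity=150)
    bot.pause(0.15)
    s=bot.read_state(); im=bot.camera('wrist')
    out.append((s,im)); cv2.imwrite(f"pics/mouth{i}.png",im[:,:,::-1])
    print(s['t'],s['tcp_pos'],p,s['joint_pos'],s['contact_force'])
pickle.dump(out,open('mouth.pkl','wb'))
```

```text
2.7083 [601.629  94.865 203.153] [601.481  94.194 203.136] [ 0.624  0.051 -0.813  0.808 -0.547 -0.027] [0.26  0.247 0.548]
3.3833 [597.43   49.215 186.026] [596.904  48.453 185.477] [ 0.51   0.041 -0.884  0.896 -0.453 -0.026] [-0.753 -0.605  0.043]
```

View pics/mouth0.png

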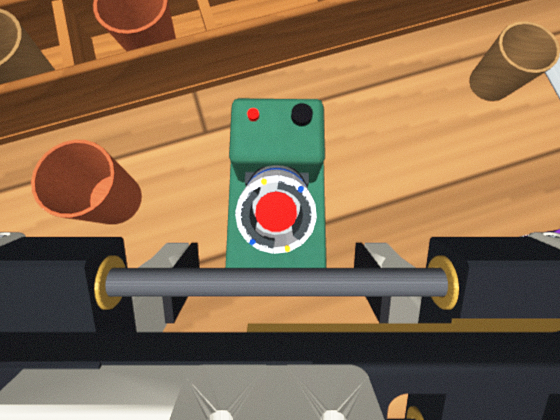

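View pics/mouth1.png

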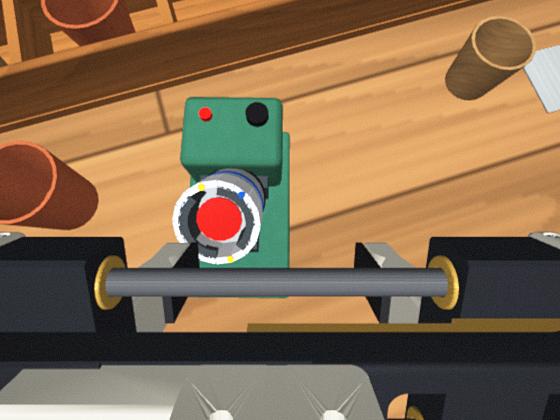

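```bash
cat > m.py <<'E'
from h import *
from plant import bot
import pickle
o=pickle.load(open('mouth.pkl','rb'))
views=[(cam(bot,'wrist',s),im,c) for (s,im),c in zip(o,[(276,213),(219,221)])]
T=cam(bot,'top'); top=cv2.imread('pics/top0.png')[:,:,::-1]
views.append((T,top,(231,183)))
S=cam(bot,'scene'); views.append((S,cv2.imread('pics/scene0.png')[:,:,::-1],(297,239)))
rays=[];rr=[];D=[]
for C,im,c in views:
    h=hsv(im).astype(int); H,Sx,V=h[...,0],h[...,1],h[...,2]
    roi=np.zeros(H.shape,bool); r=50 if C not in (T,S) else 24
    roi[c[1]-r:c[1]+r,c[0]-r:c[0]+r]=1
    white=roi&(Sx<25)&(V>205)
    yel=roi&(H>18)&(H<35)&(Sx>110)&(V>120); blu=roi&(H>105)&(H<128)&(Sx>90)&(V>80)
    red=roi&((H<6)|(H>174))&(Sx>150)&(V>100)
    n,l,st,cc=cv2.connectedComponentsWithStats((white).astype(np.uint8))
    pts=cv2.findNonZero((white|yel).astype(np.uint8))
    e=cv2.fitEllipse(cv2.convexHull(cv2.findNonZero((white).astype(np.uint8))))
    er=cv2.fitEllipse(cv2.convexHull(cv2.findNonZero(red.astype(np.uint8))))
    print('rim',np.array(e[0]),np.array(e[1]),e[2],'red',np.array(er[0]),np.array(er[1]))
    y=blobs(yel,3);b=blobs(blu,3)
    print(' y',[(q[0],q[1][4]) for q in y],' b',[(q[0],q[1][4]) for q in b])
    rays.append(ray(C,*e[0]));rr.append(ray(C,*er[0]));D.append((y,b))
for sel in ([0,1],[2,3],[0,1,2],[0,1,2,3]):
    print(sel,tri([rays[i] for i in sel]),'red',tri([rr[i] for i in sel])[0])
E
python3 m.py
```

```text
rim [275.544 213.727] [77.958 80.616] 91.16937255859375 red [275.591 211.408] [39.696 41.488]
 y [(array([263.5  , 181.214]), np.int32(28)), (array([286.821, 248.107]), np.int32(28))]  b [(array([276.981, 171.934]), np.int32(106)), (array([300.135, 188.919]), np.int32(37)), (array([252.25 , 241.094]), np.int32(32))]
rim [216.125 221.499] [82.303 88.292] 115.52484130859375 red [218.434 218.456] [42.546 45.527]
 y [(array([200.686, 186.829]), np.int32(35)), (array([229.97 , 258.606]), np.int32(33))]  b [(array([242.491, 181.787]), np.int32(169)), (array([240.711, 194.778]), np.int32(45))]Traceback (most recent call last):
  File "m.py", line 19, in <module>
    e=cv2.fitEllipse(cv2.convexHull(cv2.findNonZero((white).astype(np.uint8))))
                     ~~~~~~~~~~~~~~^^^^^^^^^^^^^^^^^^^^^^^^^^^^^^^^^^^^^^^^^^^
cv2.error: OpenCV(4.12.0) /io/opencv/modules/imgproc/src/convhull.cpp:143: error: (-215:Assertion failed) total >= 0 && (depth == CV_32F || depth == CV_32S) in function 'convexHull'
```

```bash
sed -i 's/white=roi.*/white=roi\&(Sx<25)\&(V>(205 if r==50 else 165))/' m.py
cat >> m.py <<'E'
ym=[]
for (C,im,c),(y,b) in zip(views,D):
    if len(y)==2: ym.append(ray(C,*((y[0][0]+y[1][0])/2)))
print('dot mid',tri(ym[:2]))
for k in (0,1):
    print('y%d'%k,tri([ray(views[i][0],*D[i][0][k][0]) for i in (0,1)]))
M=tri([rays[i] for i in (0,1)])[0]
Rs=socketR()
for i in (0,1):
  for nm,L in zip('yb',D[i]):
    for q,_ in L:
        o_,d=ray(views[i][0],*q); p=o_+d*((M-o_)@Rs[:,2])/(d@Rs[:,2]); l=Rs.T@(p-M); print(i,nm,l,np.hypot(*l[:2]),np.degrees(np.arctan2(l[1],l[0])))
E
python3 m.py
```

```text
rim [275.544 213.727] [77.958 80.616] 91.16937255859375 red [275.591 211.408] [39.696 41.488]
 y [(array([263.5  , 181.214]), np.int32(28)), (array([286.821, 248.107]), np.int32(28))]  b [(array([276.981, 171.934]), np.int32(106)), (array([300.135, 188.919]), np.int32(37)), (array([252.25 , 241.094]), np.int32(32))]
rim [216.125 221.499] [82.303 88.292] 115.52484130859375 red [218.434 218.456] [42.546 45.527]
 y [(array([200.686, 186.829]), np.int32(35)), (array([229.97 , 258.606]), np.int32(33))]  b [(array([242.491, 181.787]), np.int32(169)), (array([240.711, 194.778]), np.int32(45))]
rim [230.442 183.377] [21.151 23.437] 119.27128601074219 red [231.199 182.005] [10.756 12.411]
 y [(array([231.333, 193.667]), np.int32(3))]  b [(array([239.588, 169.471]), np.int32(17))]
rim [294.121 242.705] [24.062 26.634] 115.92134094238281 red [295.28 240.24] [ 5.27  12.908]
 y []  b [(array([286.278, 258.463]), np.int32(54))]
[0, 1] (array([640.449,  82.181, 134.969]), [np.float64(0.005987098705270975), np.float64(0.005987098705355858)]) red [644.209  80.988 126.525]
[2, 3] (array([641.955,  82.
[... 721 characters left out ...]
([612.05 ,  81.187, 122.339]), [np.float64(0.07232023437340189), np.float64(0.07232023437341424)])
0 y [26.79   9.577 -0.   ] 28.450249866750376 19.671802594454068
0 y [-30.085  -9.529   0.   ] 31.557562792143607 -162.4248062752166
0 b [34.176 -1.102 -0.   ] 34.19333132418918 -1.8477036110802847
0 b [ 20.62  -19.624   0.   ] 28.46582571927137 -43.581739662655885
0 b [-23.83   19.486   0.   ] 30.78303176356266 140.72653934696848
1 y [26.506  9.937 -0.   ] 28.307392993051053 20.550704996538883
1 y [-30.296  -9.261   0.   ] 31.67993448295359 -163.00220898539283
1 b [ 30.264 -20.745   0.   ] 36.69096078645779 -34.42908992313198
1 b [ 20.602 -19.161  -0.   ] 28.135427149537737 -42.924124877183765
```

Run:
```python
from h import *
from plant import bot
import pickle
out=[]
q=toolq(np.eye(3),130)
P=np.array([476,-288.5,165.])
for i,d in enumerate([(0,0,0),(-25,-30,-20)]):
    p=P+d
    if i==0: bot.move_ptp(p,q)
    else: bot.line_to(p,velocity=150)
    bot.pause(0.15)
    s=bot.read_state(); im=bot.camera('wrist')
    out.append((s,im)); cv2.imwrite(f"pics/or{i}.png",im[:,:,::-1])
    print(s['t'],s['tcp_pos'],p,s['joint_pos'],s['contact_force'],s['moment'])
pickle.dump(out,open('or.pkl','wb'))
```

```text
4.925 [ 476.235 -287.714  165.062] [ 476.  -288.5  165. ] [-0.191  0.214 -0.339  0.001 -1.017 -0.679] [ 0.347 -0.89  -0.155] [ 0.139 -0.087 -0.07 ]
5.5667 [ 451.567 -318.389  145.401] [ 451.  -318.5  145. ] [-0.26   0.226 -0.373  0.    -0.97  -0.613] [-0.567  0.923 -0.062] [ 0.053 -0.128  0.037]
```

View pics/or0.png

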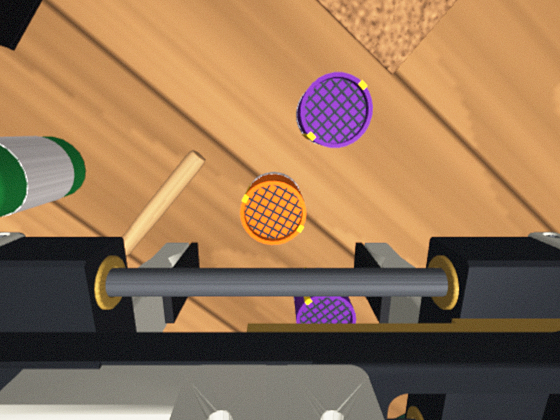

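View pics/or1.png

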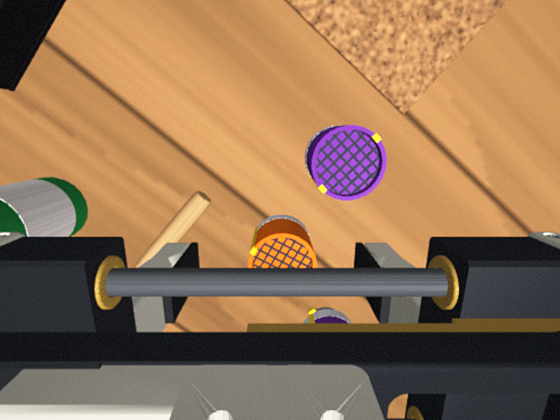

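Run:
```python
from h import *
from plant import bot
import pickle
o=pickle.load(open('or.pkl','rb'))
C0=cam(bot,'wrist',o[0][0]);C1=cam(bot,'wrist',o[1][0]);T=cam(bot,'top')
def yb(im,x0,x1,y0,y1):
    h=hsv(im).astype(int);H,S,V=h[...,0],h[...,1],h[...,2]
    roi=np.zeros(H.shape,bool);roi[y0:y1,x0:x1]=1
    y=roi&(H>22)&(H<34)&(S>150)&(V>150); o=roi&(H>6)&(H<20)&(S>190)&(V>200)
    return blobs(y,6),o
y0,o0=yb(o[0][1],225,320,160,250); y1,o1=yb(o[1][1],235,325,210,268)
print([(q[0],q[1][4]) for q in y0],[(q[0],q[1][4]) for q in y1])
e=cv2.fitEllipse(cv2.convexHull(cv2.findNonZero(o0.astype(np.uint8))));print(e)
top=cv2.imread('pics/top0.png')[:,:,::-1]
yt,ot=yb(top,345,390,222,262); et=cv2.fitEllipse(cv2.convexHull(cv2.findNonZero(ot.astype(np.uint8))));print(et,[q[0] for q in yt])
print('left dot tri',tri([ray(C0,*y0[0][0]),ray(C1,*y1[0][0])]))
print('ctr wrist+top',tri([ray(C0,*e[0]),ray(T,*et[0])]))
c=onz(C0,*e[0],77);a=onz(C0,*y0[0][0],77);b=onz(C0,*y0[-1][0],77)
print('ctr',c,'dots',a,b,(a+b)/2,np.linalg.norm(a-b),'lug ang',np.degrees(np.arctan2(*(b-a)[:2][::-1])))
Rt=R.from_quat(o[0][0]['eef_rot']).as_matrix()
for p in [(197,152),(190,180),(160,220)]:
    w=onz(C0,*p,15); print('handle',w,Rt.T@(w-c))
for p in [(335,110),(330,305)]:
    w=onz(C0,*p,77); print('purple',w,Rt.T@(w-c))
```

```text
[(array([244.884, 198.326]), np.int32(43)), (array([299.9  , 228.275]), np.int32(40))] [(array([252.872, 250.532]), np.int32(47))]
((272.6737060546875, 212.04515075683594), (64.02740478515625, 65.7265625), 89.8114013671875)
((366.05084228515625, 240.03749084472656), (15.660565376281738, 19.114564895629883), 126.86528015136719) []
left dot tri (array([ 482.068, -318.238,   77.066]), [np.float64(0.12631569980188675), np.float64(0.1263156998018739)])
ctr wrist+top (array([ 476.343, -291.503,   72.293]), [np.float64(0.9161172824775884), np.float64(0.9161172824775494)])
ctr [ 476.114 -292.768   77.   ] dots [ 481.989 -318.149   77.   ] [ 472.103 -265.63    77.   ] [ 477.046 -291.889   77.   ] 53.442020932970486 lug ang 100.66032820533627
handle [ 490.613 -380.69    15.   ] [ 45.581 -76.538  62.039]
handle [ 518.159 -369.382   15.   ] [ 17.234 -85.652  62.034]
handle [ 573.652 -368.53    15.   ] [ -25.738 -120.776   62.034]
purple [ 382.118 -308.55    77.   ] [82.031 48.532  0.006]
purple [ 510.082 -195.245   77.   ] [-88.837  52.653  -0.043]
```

Run:
```python
from h import *
from plant import bot
q=toolq(np.eye(3),130)
P=np.array([476.7,-292.2,0])
bot.line_to(P+[0,0,110],velocity=150,ori=q)
bot.line_to(P+[0,0,30],velocity=120)
bot.pause(0.1); s=bot.read_state();print(s['t'],s['tcp_pos'],s['contact_force'])
bot.move_gripper(50,force=35)
s=bot.read_state();print(s['t'],s['width'],s['tcp_pos'],s['contact_force'])
bot.line_to(P+[0,0,130],velocity=150)
bot.pause(0.1)
s=bot.read_state();print(s['t'],s['width'],s['tcp_pos'],s['contact_force'],s['moment'])
cv2.imwrite("pics/held.png",bot.camera('wrist')[:,:,::-1])
```

```text
7.025 [ 477.425 -292.456   31.001] [-0.97   0.941 -0.38 ]
7.65 55.46180844633526 [ 476.694 -292.155   30.066] [-0.873  0.236  1.779]
8.5667 55.37398927559906 [ 475.897 -291.929  128.671] [ 0.263 -0.444 -0.285] [ 0.104 -0.138 -0.015]
```

View pics/held.png

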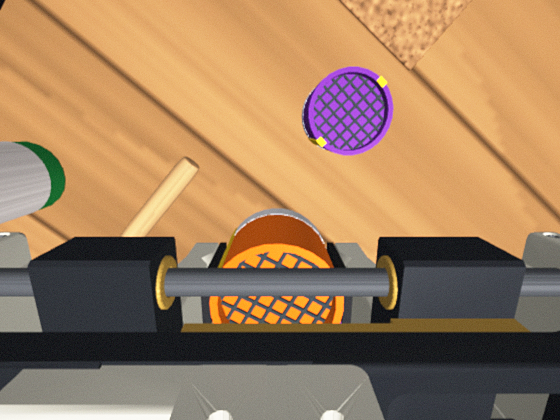

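```bash
cat >> h.py <<'E'
M=np.array([639.0,82.6,135.3]); RS=socketR(); G=29.3; NOTCH=18.5
PH0=NOTCH+G-180
def pose(under,phi=PH0,dx=0,dy=0):  # underside height along axis relative to rim
    return M+RS@np.array([dx,dy,under+30.]), toolq(RS,phi)
def rd(bot,n=1):
    s=bot.read_state(); f=RS.T@s['contact_force']; m=RS.T@s['moment']; 
    l=RS.T@(s['tcp_pos']-M); 
    Rt=R.from_quat(s['eef_rot']).as_matrix(); y=RS.T@Rt[:,1]
    print('t%.2f'%s['t'],'loc',l-[0,0,30],'phi-PH0 %.1f'%((np.degrees(np.arctan2(y[1],y[0]))-PH0+180)%360-180),'F',f,'M',m,'w %.1f'%s['width']); return s,l,f,m
E
python3 - <<'E'
from h import *
from plant import bot
p,q=pose(60); bot.move_ptp(p,q)
p,q=pose(12); bot.line_to(p,velocity=120,ori=q); bot.pause(0.15)
s,*_=rd(bot);print(s['joint_pos'])
cv2.imwrite("pics/pre_s.png",cv2.resize(bot.camera('scene')[195:300,225:365],(800,600),interpolation=cv2.INTER_CUBIC)[:,:,::-1])
cv2.imwrite("pics/pre_w.png",bot.camera('wrist')[:,:,::-1])
rd(bot)
E
```

```text
t10.85 loc [ 0.725  0.274 12.734] phi-PH0 -0.0 F [ 0.251 -0.08  -0.676] M [0.092 1.764 0.008] w 55.7
[ 0.543  0.109 -0.85   0.95  -0.448 -0.853]
t10.95 loc [ 0.481  0.445 12.761] phi-PH0 -0.0 F [-0.323 -0.022 -0.748] M [ 0.105  1.782 -0.054] w 55.6
```

View pics/pre_s.png

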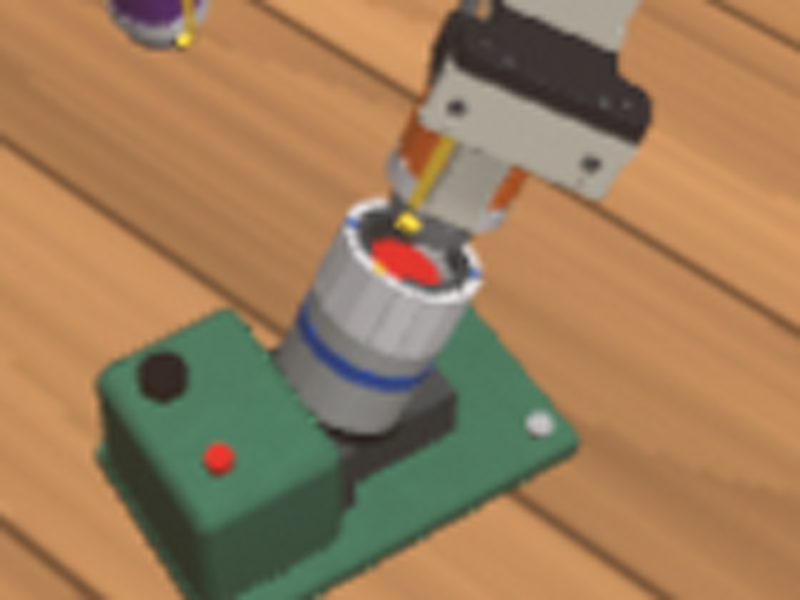

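View pics/pre_w.png

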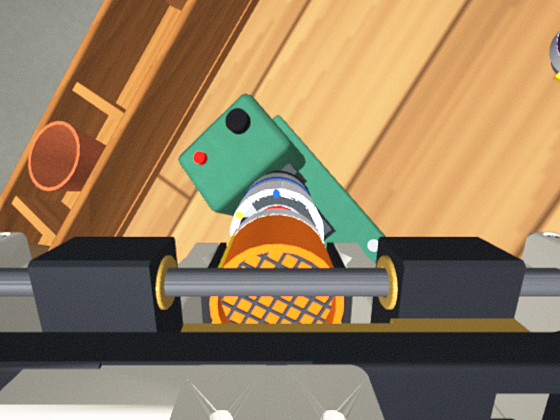

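Run:
```python
from h import *
from plant import bot
S=cam(bot,'scene')
pc=lambda p:(proj(S,p)-[225,195])*800/140
a=np.radians(NOTCH)
for nm,l in [('rim c',(0,0,0)),('shoulder',(0,0,34)),('notch+',(29.5*np.cos(a),29.5*np.sin(a),0)),('notch-',(-29.5*np.cos(a),-29.5*np.sin(a),0)),('lug+',(26*np.cos(a),26*np.sin(a),22.5)),('lug-',(-26*np.cos(a),-26*np.sin(a),22.5)),('plunger',(0,0,-10)),('pocket',(29.5*np.cos(a-np.pi/3),29.5*np.sin(a-np.pi/3),0)),('pocket-',(-29.5*np.cos(a-np.pi/3),-29.5*np.sin(a-np.pi/3),0))]:
    print(nm,pc(M+RS@np.array(l)))
```

```text
rim c [409.016 245.472]
shoulder [441.023 186.868]
notch+ [373.863 265.631]
notch- [442.515 226.26 ]
lug+ [399.294 223.983]
lug- [459.565 190.557]
plunger [399.804 262.338]
pocket [347.669 220.181]
pocket- [469.967 270.599]
```

Run:
```python
from h import *
from plant import bot
for u in (4,-2,-6,-9,-11):
    p,q=pose(u); bot.line_to(p,velocity=40,ori=q); bot.pause(0.05)
    s,l,f,m=rd(bot)
    if np.linalg.norm(f)>12: break
```

```text
t11.35 loc [ 0.03  -0.097  4.09 ] phi-PH0 -0.0 F [-0.239 -0.261 -1.201] M [0.056 1.807 0.005] w 55.7
t11.70 loc [ 0.025 -0.216 -1.969] phi-PH0 -0.0 F [-0.98  -0.326 -2.233] M [ 0.039  1.8   -0.03 ] w 55.6
t12.00 loc [ 0.044 -0.169 -5.934] phi-PH0 -0.0 F [-0.357 -0.545 -1.54 ] M [ 0.005  1.754 -0.022] w 55.6
t12.30 loc [ 0.016 -0.137 -8.975] phi-PH0 -0.0 F [-0.354 -0.281 -1.384] M [ 0.045  1.763 -0.066] w 55.7
t12.60 loc [  0.234   0.224 -10.791] phi-PH0 0.0 F [-0.493 -0.142  1.754] M [ 0.141  1.882 -0.019] w 55.6
```

Run:
```python
from h import *
from plant import bot
for u in (-14,-17,-19.5,-21,-21.8,-22.5):
    p,q=pose(u); bot.line_to(p,velocity=40,ori=q); bot.pause(0.05)
    s,l,f,m=rd(bot)
    if np.linalg.norm(f)>18: break
```

```text
t12.90 loc [  0.234   0.27  -13.81 ] phi-PH0 0.0 F [-0.226  1.093  3.391] M [ 0.388  1.87  -0.065] w 55.8
t13.20 loc [  0.218   0.329 -16.813] phi-PH0 0.0 F [-1.258  2.072  5.295] M [ 0.512  1.873 -0.058] w 55.4
t13.50 loc [  0.237   0.274 -19.297] phi-PH0 0.0 F [-0.042  1.676  6.111] M [ 0.625  1.772 -0.041] w 55.7
t13.80 loc [  0.232   0.29  -20.783] phi-PH0 0.0 F [-1.34   1.682  5.333] M [ 0.611  1.87  -0.058] w 55.4
t14.10 loc [  0.234   0.277 -21.532] phi-PH0 0.0 F [-0.657  1.384  6.693] M [ 0.579  1.866 -0.046] w 55.6
t14.40 loc [  0.229   0.281 -22.102] phi-PH0 0.0 F [-1.992  1.074  9.459] M [ 0.44   2.157 -0.037] w 55.5
```

Run:
```python
from h import *
from plant import bot
for a in (8,16,24,32,40,46,52,57):
    p,q=pose(-22.3,PH0-a,0.0,0.2); j=bot.solve_ik(p,q); bot.move_joints(j); bot.pause(0.05)
    s,l,f,m=rd(bot)
    if np.linalg.norm(f)>22 or abs(m[2])>0.6: break
```

```text
t14.71 loc [  0.254   0.096 -22.036] phi-PH0 -8.0 F [-1.114  1.311  7.148] M [ 0.18   1.758 -0.023] w 55.8
t15.02 loc [  0.29    0.054 -22.039] phi-PH0 -16.0 F [-0.4    0.426  7.048] M [ 0.127  1.685 -0.079] w 55.9
t15.32 loc [  0.27    0.011 -22.051] phi-PH0 -24.0 F [-0.71   1.332  7.245] M [ 0.104  1.7   -0.044] w 56.0
t15.63 loc [  0.244  -0.01  -22.058] phi-PH0 -32.0 F [-0.778  0.412  6.991] M [ 0.129  1.723 -0.064] w 55.7
t15.94 loc [  0.247  -0.007 -22.059] phi-PH0 -40.0 F [-0.512 -0.27   7.091] M [ 0.116  1.661 -0.071] w 55.2
t16.24 loc [  0.253  -0.024 -22.085] phi-PH0 -46.0 F [0.101 0.044 7.575] M [ 0.115  1.625 -0.12 ] w 55.6
t16.54 loc [  0.277  -0.011 -22.06 ] phi-PH0 -52.0 F [-0.682  0.22   7.237] M [ 0.142  1.672 -0.071] w 56.0
t16.84 loc [  0.288  -0.01  -22.023] phi-PH0 -57.0 F [-1.446  1.379  6.553] M [ 0.117  1.639 -0.058] w 55.6
```

Turning freely under the lip; go on until the stop is felt.

Run:
```python
from h import *
from plant import bot
for a in range(59,76,2):
    p,q=pose(-22.3,PH0-a,0.0,0.2); j=bot.solve_ik(p,q); bot.move_joints(j); bot.pause(0.05)
    s,l,f,m=rd(bot)
    if np.linalg.norm(f)>22 or abs(m[2])>0.5: break
```

```text
t17.14 loc [  0.302   0.01  -22.044] phi-PH0 -59.0 F [-0.72   0.258  7.284] M [ 0.146  1.661 -0.031] w 55.0
t17.44 loc [  0.094  -0.144 -22.072] phi-PH0 -61.0 F [-1.499 -0.196  8.202] M [-0.061  1.97  -0.029] w 55.4
t17.74 loc [ -0.039  -0.185 -22.057] phi-PH0 -62.9 F [-1.549 -0.657  8.623] M [-0.225  2.088  0.53 ] w 55.7
```

Run:
```python
from h import *
from plant import bot
for u in (-20,-18,-16.5,-15.5,-14.8):
    p,q=pose(u,PH0-62,0.0,0.1); bot.line_to(p,velocity=30,ori=q); bot.pause(0.1)
    s,l,f,m=rd(bot)
    if f[2]<-6: break
```

```text
t18.09 loc [ -0.037  -0.222 -19.665] phi-PH0 -62.0 F [-2.078 -0.396 11.307] M [-0.289  2.461  0.162] w 55.5
t18.44 loc [ -0.049  -0.19  -17.752] phi-PH0 -62.0 F [-1.377 -1.002  9.059] M [-0.261  2.235  0.191] w 55.4
t18.79 loc [ -0.078  -0.202 -16.399] phi-PH0 -62.0 F [-1.651 -0.481  7.691] M [-0.324  1.905  0.268] w 55.3
t19.14 loc [ -0.121  -0.153 -15.986] phi-PH0 -62.0 F [ 3.947  0.943 -5.818] M [ 0.267 -0.002  0.23 ] w 55.9
t19.49 loc [ -0.259  -0.203 -15.843] phi-PH0 -62.0 F [  5.944   2.525 -15.513] M [ 0.805 -1.091  0.217] w 55.4
```

Run:
```python
from h import *
from plant import bot
p,q=pose(-16.2,PH0-61.6); bot.line_to(p,velocity=30,ori=q); bot.pause(0.15); rd(bot)
bot.move_gripper(88); bot.pause(0.1); s,*_=rd(bot)
p,q=pose(45,PH0-61.6); bot.line_to(p,velocity=120,ori=q); bot.pause(0.1)
s,*_=rd(bot)
import pickle
im=bot.camera('wrist');cv2.imwrite("pics/rel_w.png",im[:,:,::-1]);pickle.dump((s,im),open('rel.pkl','wb'))
cv2.imwrite("pics/rel_s.png",cv2.resize(bot.camera('scene')[180:300,220:380],(800,600),interpolation=cv2.INTER_CUBIC)[:,:,::-1])
```

```text
t19.89 loc [ -0.159  -0.146 -16.149] phi-PH0 -61.6 F [ 0.92  -0.976 -1.047] M [0.039 1.23  0.123] w 55.5
t20.74 loc [ -0.02   -0.016 -16.202] phi-PH0 -61.6 F [0.128 0.053 0.662] M [ 0.071  1.497 -0.013] w 87.8
t21.50 loc [-0.53  -0.552 44.112] phi-PH0 -61.6 F [ 0.012 -1.008 -0.113] M [ 0.124  1.563 -0.084] w 87.5
```

View pics/rel_w.png

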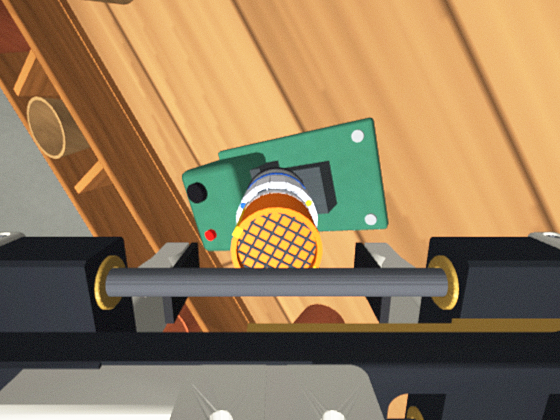

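View pics/rel_s.png

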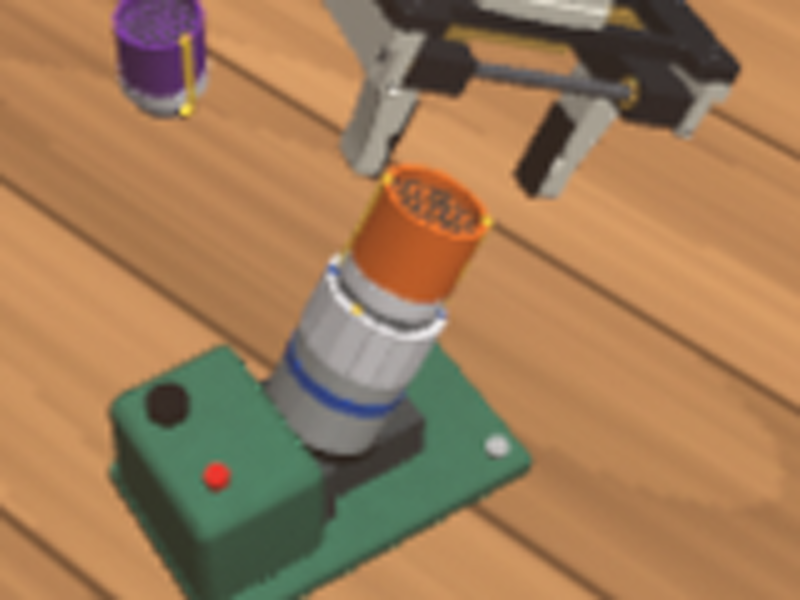

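Run:
```python
from h import *
from plant import bot
import pickle
s,im=pickle.load(open('rel.pkl','rb'))
S=cam(bot,'scene');W=cam(bot,'wrist',s)
for lift in (61,57,55):
  print(lift,'scene top',(proj(S,M+RS@[0,0,lift])-[220,180])*5,'wrist top',proj(W,M+RS@[0,0,lift]))
for ang in (NOTCH-62,NOTCH-62+180):
  a=np.radians(ang); l=RS@[27*np.cos(a),27*np.sin(a),61]
  print('stripe',(proj(S,M+l)-[220,180])*5,proj(W,M+l))
h=hsv(im).astype(int);o=(h[...,0]>6)&(h[...,0]<35)&(h[...,1]>190)&(h[...,2]>200);o[:200]=0;o[268:]=0;o[:,:225]=0;o[:,330:]=0
pts=cv2.findNonZero(o.astype(np.uint8))[:,0];print('wrist orange cols',pts[:,0].min(),pts[:,0].max(),'rows',pts[:,1].min())
# predicted rim circle extents
t=np.linspace(0,2*np.pi,90)
for L in (61,57): 
  P=np.array([proj(W,M+RS@[28*np.cos(x),28*np.sin(x),L]) for x in t]);print(L,P.min(0),P.max(0))
  P=np.array([(proj(S,M+RS@[28*np.cos(x),28*np.sin(x),L])-[220,180])*5 for x in t]);print('  scene',P.min(0),P.max(0))
```

```text
61 scene top [433.821 196.534] wrist top [276.669 251.201]
57 scene top [430.385 202.825] wrist top [276.646 248.707]
55 scene top [428.673 205.961] wrist top [276.635 247.498]
stripe [383.497 174.408] [237.431 230.333]
stripe [483.925 218.563] [314.433 271.285]
wrist orange cols 235 321 rows 201
61 [230.634 206.626] [322.665 292.402]
  scene [381.342 160.44 ] [485.828 233.989]
57 [231.559 204.985] [321.694 289.185]
  scene [377.994 166.692] [482.303 240.321]
```

Run:
```python
from h import *
from plant import bot
import pickle
out=[]
for k,(dx,dy,off) in enumerate([(-50,0,130),(-60,60,130)]):
    q=toolq(RS,-90); p=M+RS@np.array([dx,dy,off])
    if k==0:
        bot.line_to(M+RS@np.array([0,0,130]),velocity=200); bot.move_ptp(p,q)
    else: bot.line_to(p,velocity=150)
    bot.pause(0.2); s=bot.read_state(); im=bot.camera('wrist'); out.append((s,im)); print(s['t'],s['tcp_pos']-p)
pickle.dump(out,open('fin.pkl','wb'))
cv2.imwrite('pics/fin.png',np.hstack([cv2.resize(o[1][60:360,130:430],(400,400)) for o in out])[:,:,::-1])
```

```text
23.7083 [ 0.035 -0.071 -0.064]
24.5167 [-0.225 -0.81   0.044]
```

View pics/fin.png

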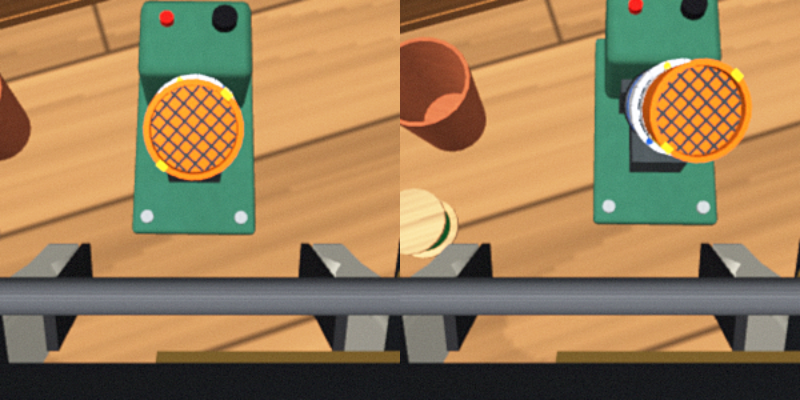

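Run:
```python
from h import *
from plant import bot
import pickle
o=pickle.load(open('fin.pkl','rb'));R_=[];E_=[]
for k,((s,im),off) in enumerate(zip(o,(0,0))):
    C=cam(bot,'wrist',s);h=hsv(im).astype(int);H,S,V=h[...,0],h[...,1],h[...,2]
    y=(H>22)&(H<34)&(S>150)&(V>150); y[:60]=0;y[260:]=0;y[:,:220]=0;y[:,420:]=0
    B=blobs(y,10); print([(b[0],b[1][4]) for b in B]); R_.append([ray(C,*b[0]) for b in B])
    og=(H>6)&(H<34)&(S>190)&(V>225); og[:60]=0;og[260:]=0;og[:,:220]=0;og[:,420:]=0
    n,l,st,c=cv2.connectedComponentsWithStats(og.astype(np.uint8));i=1+st[1:,4].argmax()
    e=cv2.fitEllipse(cv2.convexHull(cv2.findNonZero((l==i).astype(np.uint8))));print(e);E_.append(ray(C,*e[0]))
c,r=tri(E_);print('top centre local',RS.T@(c-M),r)
for i in range(len(R_[0])):
  for j in range(len(R_[1])):
    p,r=tri([R_[0][i],R_[1][j]])
    if r[0]<3: print(i,j,'local',RS.T@(p-M),r)
```

```text
[(array([299.28, 130.72]), np.int32(50)), (array([251.14, 183.9 ]), np.int32(50))]
((274.6072692871094, 156.60684204101562), (74.20240020751953, 75.70447540283203), 175.28408813476562)
[(array([329.933, 108.933]), np.int32(15)), (array([382.468, 115.742]), np.int32(62)), (array([329.978, 170.326]), np.int32(46))]
((355.0110168457031, 142.4710693359375), (74.23103332519531, 79.53321838378906), 40.26766586303711)
top centre local [ 1.172  0.153 60.493] [np.float64(0.1490944980021765), np.float64(0.1490944980021238)]
0 1 local [ 19.832 -17.68   62.371] [np.float64(0.1813949330548991), np.float64(0.18139493305481943)]
1 2 local [-19.078  17.911  62.192] [np.float64(0.14031339890529654), np.float64(0.14031339890515618)]
```

Run:
```python
from plant import bot
bot.close_job(); print('ok')
```

```text
the job is handed in; nothing more can be done
ok
```

The orange section is fitted on the leaning stage and locked, and it stays there with the gripper clear. I handed the job in at about 24.5 s of robot time.

**What I did:**
- I gripped the orange section by its body and nosed it into the mouth. The lugs entered their notches without touching the lip.
- I pressed the section down until it bottomed, then twisted it clockwise until I felt the stop at about 62°.
- I let it rise to 16 mm below the rim. There the pockets held it against a pull of about 15 N, and I opened the gripper and backed away.

**Last checks, from two wrist-camera views after letting go:**
- **Height:** the section's top is 60.5 to 62.4 mm above the rim along the axis. Locked should be 61 mm; short of the pockets it would be about 57 mm.
- **Squareness:** both stripe tops stand at the same height to within 0.2 mm.
- **Angle:** the stripes are about 61° past the notch centres.
- **Centring:** one measurement put the top 1.2 mm off centre and the other about 0.4 mm. Both are within the calibration error.

**What disagreed:**
- The scene camera put the stripes up to about 1 mm from where I predicted. That is too coarse to confirm the height by itself, so I took the two wrist views.
- My rim outlines from the top and scene cameras disagreed by several millimetres. I placed the mouth from the wrist views instead, which matched the stated 135 mm height.

I touched only the orange section and, through it, the mouth. I did not take a final overall picture of the bench.

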